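# Shut the small-parts cabinet and swing its retaining bar across

## Task

Close up the small-parts cabinet: with the fingertips push both of its open upper drawers fully home, and only then push the hinged retaining bar round until it lies shut across the two drawer fronts. Only push, do not pick anything up: everything standing on the cabinet and round about on the table is left where it is.

Things in the scene. Friction and masses are not known exactly. Their poses are not given: they have to be found in the camera images.
- parts_cabinet: Small-parts cabinet fixed to the table, 130 deep (x) x 150 wide (y) x 106 mm high, with four drawers in two columns; the lower two are shut and cannot move. Origin: centre of its underside, on the table. Its front faces its own -x (towards the robot, give or take), +y is to the left as seen in the cabinet's +x direction, z up. The front plane of shut drawers is at x = -61 mm; the roof is flat at 106 mm.
- parts_cabinet_drawer_10 (a joint): Upper drawer on the cabinet's +y side. Opening in m: 0 = fully home, grows as it comes out along the cabinet's -x, at most 0.085. Runs easily (under 1 N) and stays where it is left.
- parts_cabinet_drawer_11 (a joint): Upper drawer on the cabinet's -y side; the same reading.
- left_drawer_front (a point): Point on the outer face of the +y upper drawer's front plate, mid-width, 90 mm above the table; moves with the drawer, axes as the cabinet's. The plate is 68 mm wide and spans 56 to 102 mm above the table; a pull tab 20 mm wide sticks out 10 mm at its mid-width, 66 to 72 mm above the table.
- right_drawer_front (a point): The same point on the -y upper drawer's front plate.
- retaining_bar (a joint): Retaining bar, flat aluminium, 162 mm long, 5 mm thick, on edge 80 to 100 mm above the table, on a vertical hinge at the +y end of the front. Angle in rad: 0 = shut (a stop), just before and parallel to the drawer fronts, running to the cabinet's -y; grows as it swings out; pi/2 = straight out along the cabinet's -x; at most 2.2. Light (0.5 N at 0.1 m), stays where left.
- bar_hinge (a point): The bar's hinge axis, at mid-height of the bar, fixed to the cabinet at its (-68, 82, 90) mm; axes as the cabinet's.
- bar_push (a point): Point on the outer face of the bar (the one that looks away from the drawers when shut; push here to shut it), 100 mm from the hinge axis, mid-height. Turns with the bar: its -y points along the bar away from the hinge, its -x straight out of the outer face. At the bar's free end a 4 mm thick lip stands 8 mm out of that face.
- ferrule: Black plastic ferrule, a tapered sleeve 15 mm across and 24 mm high, standing on the cabinet's roof towards the back; leave it. Origin: underside.
- rubber_block: White rubber block 30 x 50 x 18 mm, lying on the cabinet's roof towards the back; leave it. Origin: underside.
- gauge_pin: Gauge pin 12 x 64 x 12 mm, lying on the table in front of the cabinet; leave it. Origin: underside.
- steel_weight: Knobbed brass-like weight 40 mm across, 36 mm high, on the table in front of the cabinet; leave it. Origin: underside.
- sand_block: Dark grey sanding block 34 x 68 x 24 mm, on the table at the right; leave it. Origin: underside.
- club_head: Black club head 70 x 119 x 50 mm, on the table left of the cabinet at the back; leave it. Origin: underside.
- spray_can: Spray can 54 mm across, 176 mm high, on the table at the back left of the cabinet; leave it. Origin: underside.

How it is judged:
By the outcome, as a careful person would: the job done as asked, in the order asked, and still so for the second after the job is handed in, with the robot touching nothing.
It also fails if it takes over 64 s, if anything falls off the work surface, if the arm or the gripper's body presses on something with over 40 N, if the wrist force passes 120 N, or if a joint passes its speed limit or range.

## Robot

A 6-joint arm with a two-finger parallel gripper is mounted at the origin on the work surface; the furniture and walls round the work are solid. World frame = base frame: x ahead of the robot, y to its left, z up, the work surface at z = 0. Lengths are in m, angles in rad, forces in N, time in s.
With the tool pointing down it reaches from about 0.375 to 0.9 m from the base axis. Payload 3.1 kg.
Tool frame: the origin (TCP) lies on the front face of the gripper's body, between the roots of the fingers; the fingertips stand 73 mm ahead of it and the grasp point (between the pads) lies 54 mm ahead of it (env.tip_reach is the distance from the TCP to the fingertips, in m); z points along the fingers, y is the line along which they close (so a half turn about z gives the same grasp; the last joint's range is limited). The gripper opens to 85 mm and grips with 20 to 120 N. Pads are 22 mm wide; open, the fingers measure 114 mm over their backs; the gripper's body (76 mm by 85 mm) begins 54 mm behind the grasp point. The pads swing forward as they close: fully open they stand 13 mm farther back than shut.
Start: joints at [1.165, 0.527, 1.433, -0, 1.181, -0.178], TCP at [0.141, 0.609, 0.304] pointing down, gripper open.
Joint ranges: [-3.08, 3.08], [-0.75, 2.2], [0.22, 2.44], [-1.43, 4.57], [0, 2.65], [-2.85, 2.85]. Speed limits (rad/s): [2.79, 2.79, 3.14, 3.14, 3.14, 3.14].

## Interface

Orientations are given as a rotation vector (axis times angle).
In Python, from workcell import env gives the robot as it stands.
- The arm moves only by the shell command python3 -m pendant 'ROWS' [FORCE]. ROWS is a JSON object of lists of equal length, an entry for each row: "fingers": the gripper command: -1 is shut, 1 is fully open, values between are in proportion; "translation": the shift along the tool's x, y, z in mm, a list of three; "rotation": the turn, a rotation vector about the tool's x, y, z in rad, a list of three. A call has 1 to 8 rows; each row is the pose to reach, as a shift and turn from the pose commanded when the call began, along the tool's axes at that moment; what a row does not reach only later rows make up. A row lasts 1/10 s, in which the tool goes at most 50 mm and 8.59 degrees, less where a joint would pass 70% of its speed; a pose out of reach is approached as far as the arm can. A call with a gripper value outside its range is refused whole. The fingers move at their own pace and stop on an object; FORCE is the grip in N (left out, the last holds). Time passes only in rows, so rows that repeat a pose let the fingers close. It gives the time, the measured TCP pose, the force, the opening and the grip force at its end, in the units of the state.
- env.observe(): the state, without advancing time (a new reading comes with each control period).
- env.get_image(name): name is "scene" or "top" or "wrist"; returns the picture (384x512x3 uint8, red, green, blue); there is no depth.
- env.calibration(name): a dict with "vertical_fov" (degrees; the focal length in pixels is half the picture's height over the tangent of half this angle, whatever the lens; pixels are square), "cx", "cy" (the principal point, pixels), "world_to_cam" (4x4, takes a point from world to camera coordinates). Camera axes: x right, y up, looking along -z (the intrinsics and any distortion apply to the point x, -y, -z); pixel columns grow to the right and rows downward; lengths in m; the calibration is good to about 2 mm. A picture is of the moment at which its call begins: read the wrist's pose just before it. calibration takes no time and is no camera call; for the wrist camera it gives the pose at the moment of the call.
- env.sign_off(): hands the job in; it is judged then, once.
The state is a dict: "time_s": time; "qpos": joint angles; "joint_vel": joint speeds; "joint_torque": joint torques, N m; "tool_pos": TCP position; "eef_rot": TCP orientation; "force": force on the tool from outside, world axes, zero at the start; "wrist_torque": the same for the moment, N m; "grip_width": opening from 0.0 (shut) to 1.0 (fully open); "grasp_force": force on a finger pad.
Only numpy, scipy, OpenCV 4.12 (cv2) and the standard library are available. Lean on these libraries where they do the work, as an engineer would, in place of code of your own. Each camera call takes 0.05 s, during which the arm holds its last target. There are 200 camera calls.

## Working session

There is one attempt and no reset: what is moved stays moved. The work goes in short steps, Python scripts to look and compute and a shell command to move; the robot and the scene stay as the last step left them, time stands still between calls to the robot, and variables do not carry over. Pictures are saved under pics/ and viewed, at most 10 in all, crops included, and the job is handed in when it is done.

```bash
mkdir -p pics; ls; python3 - <<'E'
from workcell import env
import cv2,numpy as np
for n in("scene","top"):
    im=env.get_image(n); cv2.imwrite(f"pics/{n}0.png",im[:,:,::-1])
    c=env.calibration(n); print(n,c)
s=env.observe();print(s)
E
```

```text
pics
scene {'vertical_fov': 52.532636466416434, 'cx': 260.5527856134636, 'cy': 184.1717443180611, 'world_to_cam': array([[-0.20781059,  0.97813301, -0.00840028,  0.20929316],
       [-0.47435585, -0.0932621 ,  0.87537918,  0.10123012],
       [ 0.85545385,  0.18589779,  0.48336397, -1.23176653],
       [ 0.        ,  0.        ,  0.        ,  1.        ]])}
top {'vertical_fov': 44.381047511988356, 'cx': 258.1503079548147, 'cy': 183.8831405167349, 'world_to_cam': array([[ 0.01527945, -0.99956244,  0.02532738, -0.16367583],
       [ 0.99710181,  0.01712011,  0.0741275 , -0.41911417],
       [-0.07452867,  0.02412135,  0.9969271 , -1.22799487],
       [ 0.        ,  0.        ,  0.        ,  1.        ]])}
{'time_s': 0.1, 'qpos': array([ 1.16452680e+00,  5.28401792e-01,  1.43379963e+00,  9.29141365e-06,
        1.18144537e+00, -1.78484940e-01]), 'joint_vel': array([ 1.29794325e-03, -1.39540199e-03, -2.99254291e-03, -3.68912036e-04,
       -9.93954946e-06,  1.21557555e-03]), 'joint_torque': array([-2.79069791e-04, -4.43307388e+01, -1.78586340e+01, -3.08193439e-04,
        3.85303079e-03, -1.15512600e-05]), 'tool_pos': array([0.14088731, 0.60837595, 0.30300568]), 'eef_rot': array([-3.56967279e-01, -3.12064062e+00,  3.08522162e-03]), 'force': array([-0.90457036, -0.36942797, -0.18141391]), 'wrist_torque': array([-0.01902569,  0.00970662, -0.01906644]), 'grasp_force': 0.0, 'grip_width': 1.004911222765665}
```

View pics/scene0.png

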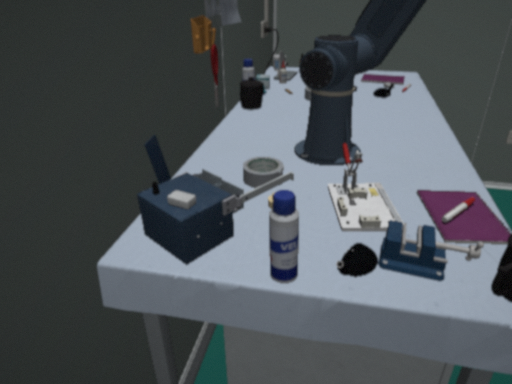

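View pics/top0.png

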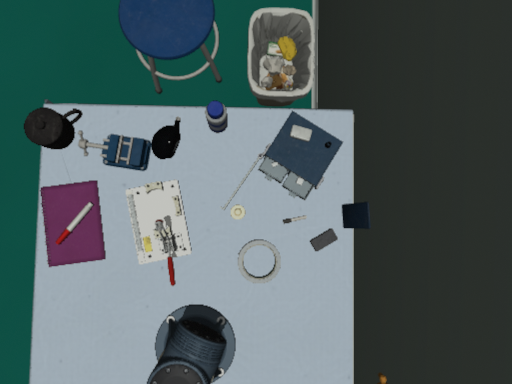

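The scene view shows the cabinet at (190,215) with drawers open and the bar sticking out to (293,176). In the top view, the roof is around (303,150), the drawers at (273,170) and (297,184), the bar runs from (262,157) to (226,208), and a dark upright panel sits at (356,215). I'll enlarge both.

```bash
cat > h.py <<'E'
from workcell import env
import numpy as np,cv2
def ray(n,u,v,c=None):
    c=c or env.calibration(n); f=192/np.tan(np.radians(c["vertical_fov"])/2)
    M=np.array(c["world_to_cam"]); R=M[:3,:3]; o=-R.T@M[:3,3]
    d=R.T@np.array([(u-c["cx"])/f,-(v-c["cy"])/f,-1]); return o,d
def onz(n,u,v,z,c=None):
    o,d=ray(n,u,v,c); return o+d*(z-o[2])/d[2]
def two(a,b):
    (o,d),(p,e)=a,b
    t=np.linalg.lstsq(np.c_[d,-e],p-o,rcond=None)[0]; A=o+d*t[0];B=p+e*t[1]
    return (A+B)/2,np.linalg.norm(A-B)
def px(n,P):
    c=env.calibration(n); f=192/np.tan(np.radians(c["vertical_fov"])/2)
    q=np.array(c["world_to_cam"])@np.r_[P,1]; return c["cx"]+f*q[0]/-q[2],c["cy"]-f*q[1]/-q[2]
E
python3 - <<'E'
import cv2
a=cv2.imread("pics/top0.png")[100:250,200:380]; b=cv2.imread("pics/scene0.png")[125:265,125:305]
cv2.imwrite("pics/topc.png",cv2.resize(a,None,fx=4.4,fy=4,interpolation=2)[:, :]) if 0 else cv2.imwrite("pics/topc.png",cv2.resize(a,None,fx=4,fy=4,interpolation=2))
cv2.imwrite("pics/scenec.png",cv2.resize(b,None,fx=4,fy=4,interpolation=2))
E
```

```text
(no output)
```

View pics/topc.png

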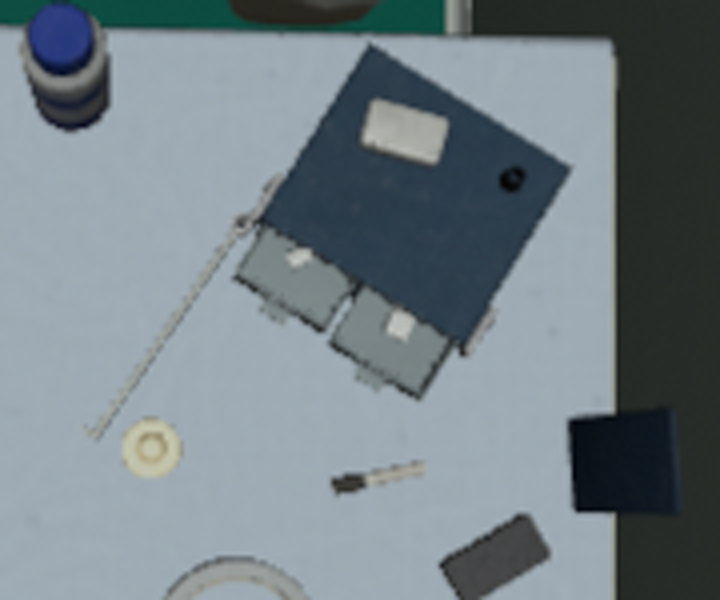

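View pics/scenec.png

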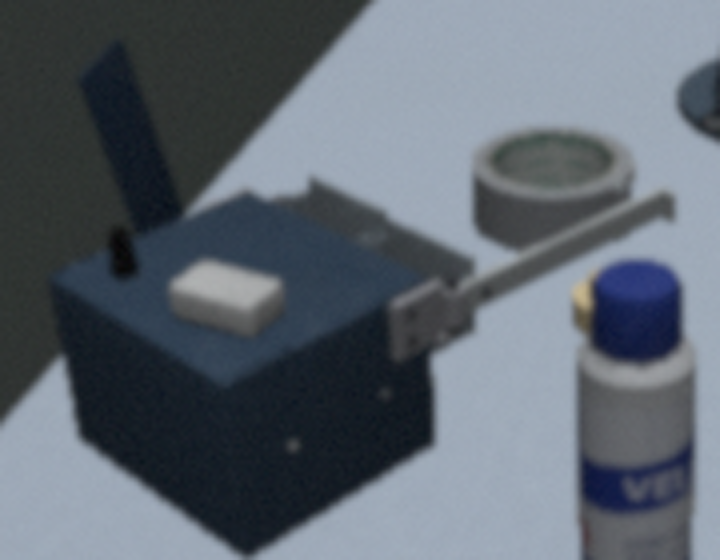

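The top crop shows the roof corners at (370,45), (570,168), (462,345) and (262,222). The plate edges run (235,278)-(325,330) and (330,343)-(420,397), the hinge is at (242,222), and the lip is at (93,437). The scene crop shows the roof corners at (55,283), (248,192), (412,268) and (225,385), with a dark panel standing at the right table edge.

```bash
cat >> h.py <<'E'
E
python3 - <<'E'
from h import *
T=lambda u,v:((u+.5)/4-.5+200,(v+.5)/4-.5+100)
S=lambda u,v:((u+.5)/4-.5+125,(v+.5)/4-.5+125)
tc=dict(bl=(370,45),br=(570,168),fr=(462,345),fl=(262,222)); sc=dict(bl=(225,385),br=(55,283),fr=(248,192),fl=(412,268))
P={}
for k in tc:
    P[k]=onz("top",*T(*tc[k]),.106); q,e=two(ray("top",*T(*tc[k])),ray("scene",*S(*sc[k])))
    print(k,P[k].round(4),"tri",q.round(4),round(e,4))
C=sum(P.values())/4
ex=(P['bl']+P['br']-P['fl']-P['fr']); ey=(P['bl']+P['fl']-P['br']-P['fr'])
print("dims",np.linalg.norm(ex)/2,np.linalg.norm(ey)/2)
a1=np.arctan2(ex[1],ex[0]); a2=np.arctan2(-ey[0],ey[1]); yaw=(a1*np.linalg.norm(ex)+a2*np.linalg.norm(ey))/(np.linalg.norm(ex)+np.linalg.norm(ey))
print("C",C.round(4),"yaw",a1,a2,yaw)
R=np.array([[np.cos(yaw),-np.sin(yaw)],[np.sin(yaw),np.cos(yaw)]])
loc=lambda p:(R.T@(p[:2]-C[:2])).round(4)
for nm,p,z in [("Lp1",(235,278),.102),("Lp2",(325,330),.102),("Rp1",(330,343),.102),("Rp2",(420,397),.102),("hinge",(242,222),.1),("lip",(93,437),.1),("weight",(152,448),.03),("pinA",(335,485),.012),("pinB",(424,468),.012),("ferr",(511,179),.13),("rub",(405,132),.124)]:
    w=onz("top",*T(*p),z); print(nm,w.round(4),loc(w))
q,e=two(ray("top",*T(242,222)),ray("scene",*S(455,290)));print("hinge tri",q,e)
q,e=two(ray("top",*T(93,437)),ray("scene",*S(670,195)));print("lip tri",q,e)
for pt in [(680,410),(570,418),(575,512),(680,515)]:
  for ps in [(83,78),(120,42)]:
    q,e=two(ray("top",*T(*pt)),ray("scene",*S(*ps))); print("panel",pt,ps,q.round(3),round(e,3))
s=env.observe()
from scipy.spatial.transform import Rotation as Ro
print(Ro.from_rotvec(s["eef_rot"]).as_matrix().round(3), env.tip_reach)
E
```

```text
bl [ 0.5989 -0.2366  0.106 ] tri [ 0.5984 -0.2358  0.1068] 0.0015
br [ 0.524  -0.3619  0.106 ] tri [ 0.5237 -0.3608  0.1036] 0.0035
fr [ 0.4126 -0.2952  0.106 ] tri [ 0.4128 -0.2959  0.1064] 0.0015
fl [ 0.4866 -0.1709  0.106 ] tri [ 0.4868 -0.1743  0.1121] 0.0076
dims 0.12997356904145332 0.14537140144741503
C [ 0.5055 -0.2661  0.106 ] yaw -0.5342773978618726 -0.5378329114324708 -0.5361545703037933
Lp1 [ 0.452  -0.1548  0.102 ] [-0.1029  0.0684]
Lp2 [ 0.4207 -0.2109  0.102 ] [-0.1011  0.0042]
Rp1 [ 0.4127 -0.2141  0.102 ] [-0.1064 -0.0026]
Rp2 [ 0.3803 -0.27    0.102 ] [-0.1057 -0.0673]
hinge [ 0.4872 -0.1587  0.1   ] [-0.0707  0.083 ]
lip [ 0.3525 -0.0691  0.1   ] [-0.2322  0.0912]
weight [ 0.3474 -0.1042  0.03  ] [-0.2187  0.0585]
pinA [ 0.3251 -0.2253  0.012 ] [-0.176 -0.057]
pinB [ 0.3373 -0.2842  0.012 ] [-0.1354 -0.1015]
ferr [ 0.5125 -0.321   0.13  ] [ 0.034  -0.0436]
rub [ 0.5412 -0.2568  0.124 ] [0.0259 0.0262]
hinge tri [ 0.48674108 -0.15738808  0.10112113] 0.002579367107444301
lip tri [ 0.35222858 -0.06650435  0.09649545] 0.004962531846705316
panel (680, 410) (83, 78) [ 0.372 -0.415  0.15 ] 0.007
panel (680, 410) (120, 42) [ 0.367 -0.4    0.174] 0.025
panel (570, 418) (83, 78) [ 0.378 -0.377  0.153] 0.054
panel (570, 418) (120, 42) [ 0.373 -0.364  0.175] 0.034
panel (575, 512) (83, 78) [ 0.327 -0.395  0.13 ] 0.075
panel (575, 512) (120, 42) [ 0.323 -0.381  0.153] 0.054
panel (680, 515) (83, 78) [ 0.314 -0.434  0.123] 0.018
panel (680, 515) (120, 42) [ 0.311 -0.418  0.148] 0.002
[[-0.974  0.226 -0.001]
 [ 0.226  0.974 -0.002]
 [ 0.    -0.002 -1.   ]] 0.0726
```

```bash
cat >> h.py <<'E'
from scipy.spatial.transform import Rotation as Ro
C0=np.array([.5055,-.2661]); YAW=-.536
RC=np.array([[np.cos(YAW),-np.sin(YAW)],[np.sin(YAW),np.cos(YAW)]])
def W(x,y,z): return np.r_[C0+RC@[x,y],z]
def L(p): return np.r_[RC.T@(p[:2]-C0),p[2]]
GOAL=np.c_[np.r_[-RC[:,0],0],np.r_[RC[:,1],0],[0,0,-1]]  # tool axes wanted
def plan(*pts):
    s=env.observe(); A=Ro.from_rotvec(s["eef_rot"]).as_matrix()
    print("t",round(s["time_s"],2),"local now",(L(s["tool_pos"])*1e3).round(1),"F",s["force"].round(1))
    for p in pts: print((A.T@(p-s["tool_pos"])*1e3).round(1))
    print("rot",Ro.from_matrix(A.T@GOAL).as_rotvec().round(3))
E
python3 - <<'E'
from h import *
plan(np.r_[.3,.45,.3],np.r_[.42,.25,.29],np.r_[.46,.05,.28],W(-.15,.036,.25),W(-.15,.036,.162))
print(W(-.15,.036,.25))
E
```

```text
t 0.1 local now [-760.1  565.6  303. ] F [-0.9 -0.4 -0.2]
[-190.8 -118.3    3.2]
[-352.8 -286.1   13.5]
[-437.  -471.8   23.8]
[-420.7 -689.6   54.2]
[-420.7 -689.5  142.2]
rot [-0.002 -0.     0.308]
[ 0.39492148 -0.15854354  0.25      ]
```

```bash
python3 -m pendant '{"fingers":[-1,-1,-1,-1,-1,-1,-1,-1],"translation":[[-42,-26,1],[-84,-52,2],[-126,-78,2],[-168,-104,3],[-205,-133,4],[-240,-168,6],[-275,-204,8],[-310,-240,10]],"rotation":[[0,0,0],[0,0,0.05],[0,0,0.1],[0,0,0.15],[0,0,0.2],[0,0,0.25],[0,0,0.3],[0,0,0.308]]}' 
python3 - <<'E'
from h import *
plan(np.r_[.42,.25,.29],np.r_[.46,.05,.28],W(-.15,.036,.25))
print(env.observe()["qpos"].round(2))
E
```

```text
time_s: 0.9
tool_pos: [0.3892, 0.3036, 0.2937]
eef_rot: [-0.833, -3.029, 0.0]
force: [0.8, 0.5, -0.3]
grip_width: -0.002
grasp_force: 0.0
t 0.9 local now [-391.   430.5  293.7] F [ 0.8  0.5 -0.3]
[-53.9 -30.4   3.7]
[-190.5 -181.8   13.7]
[-241.2 -394.3   43.7]
rot [-0.    -0.    -0.001]
[ 0.44  0.37  1.77 -0.    1.01 -0.6 ]
```

```bash
python3 -m pendant '{"fingers":[-1,-1,-1,-1,-1,-1,-1,-1],"translation":[[-40,-30,2],[-80,-60,4],[-114,-96,7],[-148,-132,10],[-180,-170,13],[-200,-215,18],[-212,-262,24],[-222,-310,30]],"rotation":[[0,0,0],[0,0,0],[0,0,0],[0,0,0],[0,0,0],[0,0,0],[0,0,0],[0,0,0]]}' 
python3 -m pendant '{"fingers":[-1,-1,-1,-1],"translation":[[-9,-42,5],[-19,-84,13],[-19,-84,13],[-19,-84,13]],"rotation":[[0,0,0],[0,0,0],[0,0,0],[0,0,0]]}' 
python3 - <<'E'
from h import *
plan(W(-.15,.036,.25),W(-.15,.036,.162))
cv2.imwrite("pics/w1.png",env.get_image("wrist")[:,:,::-1])
cv2.imwrite("pics/s1.png",env.get_image("scene")[:,:,::-1])
cv2.imwrite("pics/ws.png",cv2.resize(np.hstack([cv2.imread("pics/w1.png"),cv2.imread("pics/s1.png")]),(800,300)))
E
```

```text
time_s: 1.7
tool_pos: [0.421, -0.0764, 0.2637]
eef_rot: [0.831, 3.029, -0.0]
force: [0.3, -0.2, -0.8]
grip_width: 0.002
grasp_force: 0.0
time_s: 2.1
tool_pos: [0.3942, -0.157, 0.2506]
eef_rot: [-0.836, -3.027, -0.001]
force: [0.6, 0.1, 0.3]
grip_width: -0.003
grasp_force: 0.0
t 2.1 local now [-151.4   37.   250.6] F [0.6 0.1 0.3]
[-1.4 -1.   0.6]
[-1.5 -1.  88.6]
rot [ 0.    -0.001 -0.003]
```

View pics/ws.png

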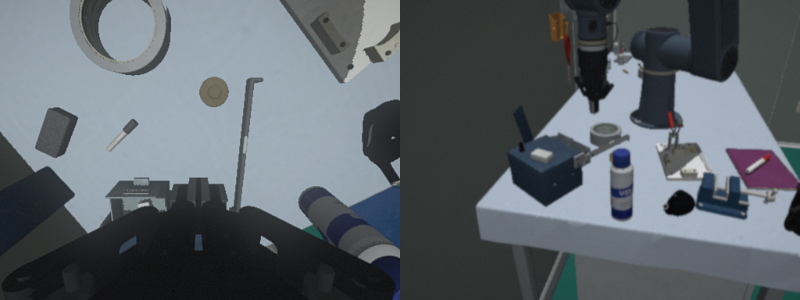

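The wrist view shows the shut tips at (200,185) between the open bar (240,150) and the drawer tab of the right drawer (140,182), which matches the plan. Next I'll go down, then push the left drawer.

```bash
python3 -m pendant '{"fingers":[-1,-1,-1,-1,-1,-1,-1],"translation":[[0,-1,40],[0,-1,80],[0,-1,88],[-15,-1,88],[-25,-1,88],[-35,-1,88],[-35,-1,88]],"rotation":[[0,0,0],[0,0,0],[0,0,0],[0,0,0],[0,0,0],[0,0,0],[0,0,0]]}' 
python3 - <<'E'
from h import *
plan(W(-.075,.036,.162))
cv2.imwrite("pics/t2.png",cv2.resize(env.get_image("top")[80:230,180:380,::-1],None,fx=2,fy=2))
cv2.imwrite("pics/s2.png",cv2.resize(env.get_image("scene")[100:250,105:305,::-1],None,fx=2,fy=2))
cv2.imwrite("pics/ts2.png",np.hstack([cv2.imread("pics/t2.png"),cv2.imread("pics/s2.png")]))
E
```

```text
time_s: 2.9
tool_pos: [0.4265, -0.1761, 0.1641]
eef_rot: [0.829, 3.026, -0.003]
force: [-0.5, 0.5, 0.7]
grip_width: 0.003
grasp_force: 0.0
t 2.9 local now [-113.9   37.1  164.1] F [-0.5  0.5  0.7]
[-38.9  -1.1   2.2]
rot [-0.     0.005  0.001]
```

View pics/ts2.png

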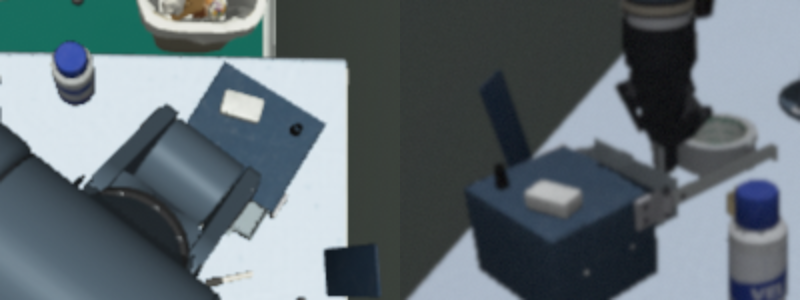

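The scene half shows the fingertips at (660,165), in front of the left drawer's plate. I'll push on and watch the force.

```bash
python3 -m pendant '{"fingers":[-1,-1,-1,-1,-1],"translation":[[-12,0,1],[-24,0,1],[-33,0,1],[-36,0,1],[-36,0,1]],"rotation":[[0,0,0],[0,0,0],[0,0,0],[0,0,0],[0,0,0]]}' 
python3 - <<'E'
from h import *
plan()
E
python3 -m pendant '{"fingers":[-1,-1,-1,-1],"translation":[[-3,0,0],[-6,0,0],[-6,0,0],[-6,0,0]],"rotation":[[0,0,0],[0,0,0],[0,0,0],[0,0,0]]}' 
python3 - <<'E'
from h import *
plan()
E
```

```text
time_s: 3.5
tool_pos: [0.4559, -0.1941, 0.1619]
eef_rot: [0.831, 3.029, -0.001]
force: [-0.5, 0.0, 0.6]
grip_width: 0.0
grasp_force: 0.0
t 3.5 local now [-79.4  36.6 161.9] F [-0.5  0.   0.6]
rot [-0.     0.001  0.   ]
time_s: 3.9
tool_pos: [0.4589, -0.1956, 0.1617]
eef_rot: [-0.83, -3.026, -0.002]
force: [-3.9, 2.8, 1.9]
grip_width: -0.001
grasp_force: 2.6
t 3.9 local now [-76.1  36.9 161.7] F [-3.9  2.8  1.9]
rot [ 0.    -0.004  0.   ]
```

```bash
python3 -m pendant '{"fingers":[-1,-1,-1],"translation":[[-5,0,0],[-8,0,0],[-8,0,0]],"rotation":[[0,0,0],[0,0,0],[0,0,0]]}' 
python3 - <<'E'
from h import *
plan()
E
python3 -m pendant '{"fingers":[-1,-1,-1,-1,-1],"translation":[[30,0,0],[60,-20,0],[80,-60,0],[80,-72,0],[80,-72,0]],"rotation":[[0,0,0],[0,0,0],[0,0,0],[0,0,0],[0,0,0]]}' 
python3 - <<'E'
from h import *
plan(W(-.15,-.037,.162),W(-.08,-.037,.162))
E
```

```text
time_s: 4.2
tool_pos: [0.4601, -0.196, 0.1611]
eef_rot: [-0.824, -3.01, -0.009]
force: [-15.6, 5.8, 12.9]
grip_width: 0.0
grasp_force: 8.6
t 4.2 local now [-74.8  37.1 161.1] F [-15.6   5.8  12.9]
rot [ 0.    -0.021  0.002]
time_s: 4.7
tool_pos: [0.3624, -0.2242, 0.1623]
eef_rot: [0.836, 3.024, -0.004]
force: [1.0, -0.6, 0.5]
grip_width: -0.001
grasp_force: 0.0
t 4.7 local now [-144.4  -37.   162.3] F [ 1.  -0.6  0.5]
[5.6 0.  0.2]
[-64.4   0.3   0.6]
rot [-0.001  0.005 -0.004]
```

```bash
python3 -m pendant '{"fingers":[-1,-1,-1,-1,-1,-1,-1,-1],"translation":[[-15,0,0],[-27,0,0],[-39,0,0],[-51,0,0],[-60,0,0],[-66,0,0],[-72,0,0],[-76,0,0]],"rotation":[[0,0,0],[0,0,0],[0,0,0],[0,0,0],[0,0,0],[0,0,0],[0,0,0],[0,0,0]]}' 
python3 - <<'E'
from h import *
plan()
E
python3 -m pendant '{"fingers":[-1,-1,-1],"translation":[[-4,0,0],[-6,0,0],[-6,0,0]],"rotation":[[0,0,0],[0,0,0],[0,0,0]]}' 
python3 - <<'E'
from h import *
plan()
E
```

```text
time_s: 5.5
tool_pos: [0.423, -0.2573, 0.1614]
eef_rot: [-0.825, -3.017, -0.008]
force: [-14.3, 3.5, 10.0]
grip_width: 0.001
grasp_force: 7.3
t 5.5 local now [-75.4 -34.6 161.4] F [-14.3   3.5  10. ]
rot [ 0.001 -0.015  0.002]
time_s: 5.8
tool_pos: [0.4238, -0.2575, 0.161]
eef_rot: [-0.821, -3.007, -0.015]
force: [-19.1, 5.2, 14.6]
grip_width: -0.001
grasp_force: 9.7
t 5.8 local now [-74.6 -34.3 161. ] F [-19.1   5.2  14.6]
rot [ 0.002 -0.027  0.003]
```

Both drawers stopped at the same depth. I'll back off, rise, cross over the bar to its outer side, and check.

```bash
python3 -m pendant '{"fingers":[-1,-1,-1,-1,-1,-1,-1,-1],"translation":[[30,0,0],[60,0,-20],[75,20,-60],[78,60,-60],[78,105,-60],[78,150,-60],[78,172,-60],[78,172,-60]],"rotation":[[0,0,0],[0,0,0],[0,0,0],[0,0,0],[0,0,0],[0,0,0],[0,0,0],[0,0,0]]}' 
python3 - <<'E'
from h import *
plan(W(-.16,.14,.22),W(-.16,.14,.162))
cv2.imwrite("pics/t3.png",cv2.resize(env.get_image("top")[80:230,180:380,::-1],None,fx=2,fy=2))
cv2.imwrite("pics/w3.png",cv2.resize(env.get_image("wrist")[:,:,::-1],(400,300)))
cv2.imwrite("pics/tw3.png",np.hstack([cv2.imread("pics/t3.png"),cv2.imread("pics/w3.png")]))
E
```

```text
time_s: 6.6
tool_pos: [0.4541, -0.0736, 0.2221]
eef_rot: [0.825, 3.03, 0.0]
force: [-0.3, -0.4, -0.3]
grip_width: 0.001
grasp_force: 0.0
t 6.6 local now [-142.5  139.2  222.1] F [-0.3 -0.4 -0.3]
[17.5  0.8  2.1]
[17.6  0.8 60.1]
rot [0.001 0.001 0.005]
```

View pics/tw3.png

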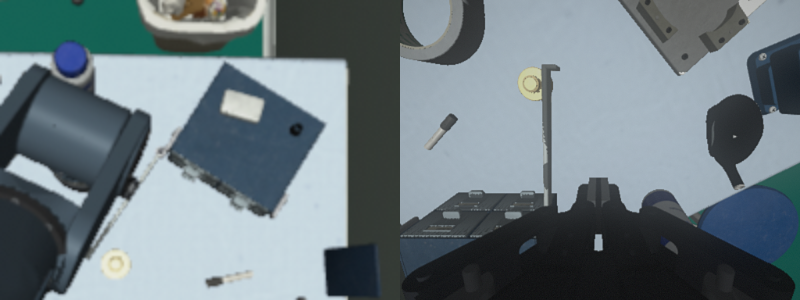

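Top view: the drawer fronts are now flush with the cabinet (edge (175,155)-(272,213)), the bar is still out from (170,140) to (90,255), and the roof items have not moved. The tips are on the bar's outer side, so I'll go down and sweep.

```bash
python3 -m pendant '{"fingers":[-1,-1,-1,-1,-1,-1,-1,-1],"translation":[[20,0,33],[20,0,66],[21,-18,66],[21,-36,66],[21,-47,66],[21,-58,66],[20,-68,66],[20,-76,66]],"rotation":[[0,0,0],[0,0,0],[0,0,0],[0,0,0],[0,0,0],[0,0,0],[0,0,0],[0,0,0]]}' 
python3 -m pendant '{"fingers":[-1,-1,-1,-1,-1,-1],"translation":[[-4,-10,0],[-9,-20,0],[-14,-30,0],[-20,-38,0],[-27,-48,0],[-30,-51,0]],"rotation":[[0,0,0],[0,0,0],[0,0,0],[0,0,0],[0,0,0],[0,0,0]]}' 
python3 - <<'E'
from h import *
plan(W(-.1123,-.0037,.156),W(-.085,-.013,.156))
cv2.imwrite("pics/t4.png",cv2.resize(env.get_image("scene")[80:230,105:305,::-1],None,fx=2,fy=2))
cv2.imwrite("pics/w4.png",cv2.resize(env.get_image("wrist")[:,:,::-1],(400,300)))
cv2.imwrite("pics/tw4.png",np.hstack([cv2.imread("pics/t4.png"),cv2.imread("pics/w4.png")]))
E
```

```text
time_s: 7.5
tool_pos: [0.397, -0.1321, 0.1563]
eef_rot: [0.833, 3.028, -0.001]
force: [0.3, 0.7, -0.4]
grip_width: -0.002
grasp_force: 0.3
time_s: 8.1
tool_pos: [0.3973, -0.1918, 0.1559]
eef_rot: [0.833, 3.028, -0.001]
force: [0.7, 0.2, 0.6]
grip_width: 0.004
grasp_force: 0.3
t 8.1 local now [-131.     8.6  155.9] F [0.7 0.2 0.6]
[-18.7 -12.3  -0. ]
[-46.  -21.6   0. ]
rot [-0.     0.001 -0.001]
```

View pics/tw4.png

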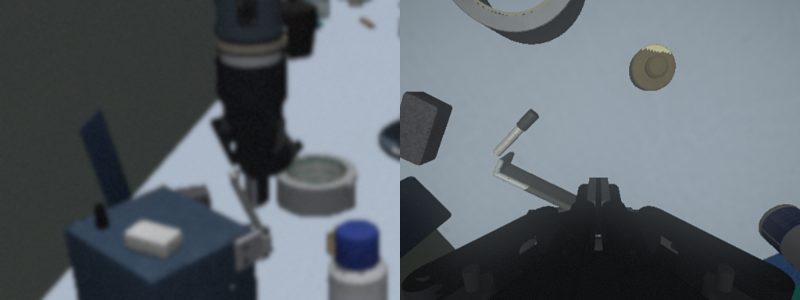

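The bar is swinging with the fingertips: its free end is at (505,165) in the wrist view, ahead of the tips, about half shut. I'll continue to the stop.

```bash
python3 -m pendant '{"fingers":[-1,-1,-1,-1,-1,-1,-1,-1],"translation":[[-9,-6,0],[-19,-12,0],[-28,-16,0],[-37,-19,0],[-46,-22,0],[-51,-22,0],[-55,-22,0],[-58,-22,0]],"rotation":[[0,0,0],[0,0,0],[0,0,0],[0,0,0],[0,0,0],[0,0,0],[0,0,0],[0,0,0]]}' 
python3 - <<'E'
from h import *
plan()
E
python3 -m pendant '{"fingers":[-1,-1,-1],"translation":[[-4,0,0],[-7,0,0],[-7,0,0]],"rotation":[[0,0,0],[0,0,0],[0,0,0]]}' 
python3 - <<'E'
from h import *
plan()
E
```

```text
time_s: 9.0
tool_pos: [0.427, -0.2333, 0.1551]
eef_rot: [-0.82, -3.006, -0.013]
force: [-23.1, 6.2, 19.6]
grip_width: 0.005
grasp_force: 11.9
t 9.0 local now [-84.3 -11.9 155.1] F [-23.1   6.2  19.6]
rot [ 0.001 -0.027  0.004]
time_s: 9.3
tool_pos: [0.428, -0.2335, 0.1547]
eef_rot: [-0.814, -2.993, -0.02]
force: [-30.0, 6.8, 23.2]
grip_width: -0.002
grasp_force: 15.4
t 9.3 local now [-83.3 -11.5 154.7] F [-30.    6.8  23.2]
rot [ 0.002 -0.041  0.005]
```

Firm stop. I'll back straight off, rise, and look.

```bash
python3 -m pendant '{"fingers":[-1,-1,-1,-1,-1,-1,-1,-1],"translation":[[20,0,0],[45,0,0],[60,10,-40],[65,50,-85],[65,95,-110],[65,140,-120],[65,185,-120],[65,220,-120]],"rotation":[[0,0,0],[0,0,0],[0,0,0],[0,0,0],[0,0,0],[0,0,0],[0,0,0],[0,0,0]]}' 
python3 -m pendant '{"fingers":[-1,-1,-1,-1],"translation":[[0,45,0],[0,80,0],[0,80,0],[0,80,0]],"rotation":[[0,0,0],[0,0,0],[0,0,0],[0,0,0]]}' 
python3 - <<'E'
from h import *
plan()
cv2.imwrite("pics/t5.png",cv2.resize(env.get_image("top")[100:220,230:370,::-1],(560,480),interpolation=2))
E
```

```text
time_s: 10.1
tool_pos: [0.5, -0.0178, 0.2775]
eef_rot: [0.828, 3.026, 0.0]
force: [0.1, 0.4, 0.4]
grip_width: 0.002
grasp_force: 0.0
time_s: 10.5
tool_pos: [0.539, 0.0495, 0.2758]
eef_rot: [0.828, 3.03, -0.001]
force: [-0.2, 0.1, -0.2]
grip_width: 0.007
grasp_force: 0.0
t 10.5 local now [-132.3  288.4  275.8] F [-0.2  0.1 -0.2]
rot [-0.001  0.     0.002]
```

View pics/t5.png

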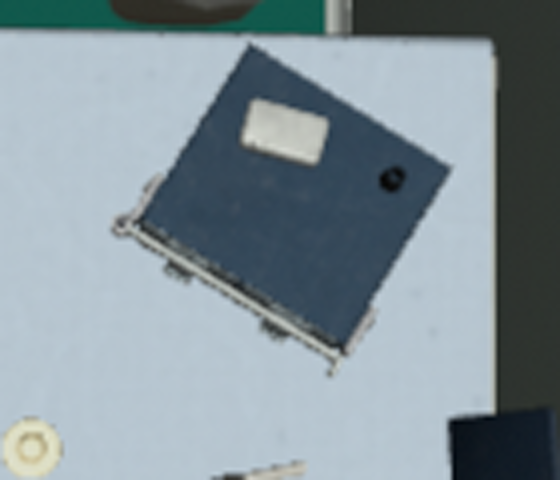

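The bar lies across the fronts from (122,225) to (335,360), parallel to them. Both drawers are home, and nothing else moved.

```bash
python3 -c "
from workcell import env
print(env.sign_off())"
```

```text
the job is handed in; nothing more can be done
None
```

I pushed both upper drawers fully home and then swung the retaining bar shut across their fronts. The last top picture shows nothing else in view moved, the arm is clear of everything, and the job is handed in at about 10.5 s.

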